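# Press the axle cap home on the wheel

### The job

Two axles stand upright in plywood blocks; only one carries a wheel. Pick up the round metal push-on axle cap, set it mouth down over the axle that carries the wheel, and press it straight down until it is fully home against the wheel's hub, then let go of it.

Things in the scene. Friction and masses are not known exactly. Their poses are not given: they have to be found in the camera images.
- cap_center (a point): Centre of the push-on axle cap: a plain steel cylinder, 40 mm in diameter, 46 mm tall, 70 g, closed top, standing loose, mouth down, on the worktop; this point is half-way up, 23 mm above its mouth; z up. The mouth, 34 mm wide, funnels within 6 mm to a 22 mm bore with spring teeth, 40 mm deep from the mouth. Grasp it across its sides from above; heading is of no matter.
- hub_face (a point): On the axis of the axle with the wheel, at the flat top of the wheel's hub boss (48 mm in diameter), where the cap's mouth comes to sit; 58 mm above the worktop, z up. The axle's tip stands 38 mm above it, the tyre's top 12 mm below it. With the cap home, the cap's centre is 23 mm above this point.
- wheel_axle: The fixed 100 mm square plywood block with wheel (100 mm, black tyre, flat) and upright 16 mm steel axle, tip tapered to 5 mm; origin under its centre. A cap laid over the tip centres itself and stops with its mouth about 13 mm above the hub; a push of 10 to 15 N straight down, gripped or with closed fingers on its top, takes it home and it stays.
- bare_tip (a point): Tip of the other axle, which has no wheel: the same upright steel axle in the same kind of fixed 100 mm square plywood block, tip 96 mm above the worktop, z up. It stays bare.

How it is judged:
At the end, for the whole second after the job is handed in: The cap is on the axle that carries the wheel, within 10 mm of its axis and within 10 degrees of upright, pressed down to within 5 mm of the hub's face, released (horizontal distance between cap_center and hub_face below 0.01 m and z of cap_center in the frame of hub_face between 0.015 and 0.028 m and angle between cap_center's own z axis and vertical below 0.17 rad); the robot touches nothing.
It also fails if it takes over 45 s, if anything falls off the work surface, if the arm or the gripper's body presses on something with over 40 N, if the wrist force passes 120 N, or if a joint passes its speed limit or range.

### The arm

A 7-joint arm with a two-finger parallel gripper is mounted at the origin on a cart in front of the work surface, level with it; the furniture and walls round the work are solid. World frame = base frame: x ahead of the robot, y to its left, z up, the work surface at z = 0. Lengths are in m, angles in rad, forces in N, time in s.
With the tool pointing down it reaches from about 0.35 to 0.9 m from the base axis. Payload 19.9 kg.
Tool frame: the origin (TCP) lies at the very end of the fingers, on their centre line; the grasp point (between the pads) lies manip.grip_depth behind it (manip.grip_depth is the distance from the TCP to the grasp point, in m); z points along the fingers, y is the line along which they close (so a half turn about z gives the same grasp; the last joint's range is limited). The gripper opens to 85 mm and grips with 20 to 120 N. Pads are 22 mm wide; open, the fingers measure 114 mm over their backs; the gripper's body (76 mm by 85 mm) begins 54 mm behind the grasp point. The pads swing forward as they close: fully open they stand 13 mm farther back than shut.
Start: joints at [1.085, 0.417, -0.01, 1.614, 0.005, 1.111, -0.053], TCP at [0.269, -0.564, 0.231] pointing down, gripper open.
Joint ranges: [-2.81, 2.81], [-0.39, 2.02], [-1.27, 1.25], [0.06, 2.57], [-1.19, 4.33], [0.19, 2], [-2.82, 2.82]. Speed limits (rad/s): [1.89, 1.89, 2.39, 2.39, 3.01, 3.01, 3.01].

### API

Orientations are given as a unit quaternion [w, x, y, z].
In Python, from bench import manip gives the robot as it stands. The module is installed in compiled form; this text tells all that it offers.
- The arm moves only by the shell command python3 -m handwheel 'ROWS'. ROWS is JSON, a list of rows, each an object with "xyz": the shift along the tool's x, y, z in m, a list of three; "turn": the turn, a rotation vector about the tool's x, y, z in rad, a list of three; "gripper": the closure, from 0 (fully open) to 1 (shut). A call has 1 to 10 rows; each row shifts and turns the commanded pose from where the row before left it, along the tool's axes as they then stand; what a row does not reach is not made up. A row lasts 1/8 s, in which the tool goes at most 62.5 mm and 10.7 degrees, less where a joint would pass 70% of its speed; a pose out of reach is approached as far as the arm can. A call is refused whole if a number of a shift passes 0.0625 or a number of a turn 0.188, either way. A call with a gripper value outside its range is refused whole. The fingers move at their own pace and stop on an object; the grip force is fixed at half the most. Time passes only in rows, so rows that do not move let the fingers close. It gives the time, the measured TCP pose, the force, the opening and the grip force at its end, in the units of the state.
- manip.read_state(): the state, without advancing time (a new reading comes with each control period).
- manip.grab_frame(name): name is "side" or "top"; returns a dict with "pixels" (384x512x3 uint8, red, green, blue), "mtx" (3x3 intrinsics, pixels), "R" (3x3) and "t" (3): a world point X has camera coordinates R X + t. Camera axes: x right, y down, z forward; pixel columns grow to the right and rows downward; lengths in m; the calibration is good to about 2 mm. A picture is of the moment at which its call begins. There is no depth.
- manip.sign_off(): hands the job in; it is judged then, once.
Trained networks look in the newest picture that a camera, given by its name, has taken for a name from the list of things; names that differ only in an ending like _2 or _b are one class to them, and where a whole thing is asked for, a point or a joint stands for the part that bears it (a point fixed in the world has none). Each returns a list of dicts, best first, with "conf" (0 to 1); they miss things now and then, are a little off and sometimes report something else, mostly with a low value. They report only what shows in the picture. A call takes as long as a camera call.
- manip.look_for(query, camera): "extent" ([left, top, right, bottom] in pixels, round what is visible of it).
- manip.silhouettes(query, camera): "mask" (384x512 bool, what is visible of it) and "extent" ([left, top, right, bottom] in pixels, round what is visible of it).
- manip.spot_point(query, camera): "xy" ([column, row] in pixels: a listed point, or the origin of a listed thing).
The state is a dict: "time": time; "joint_pos": joint angles; "qd": joint speeds; "joint_efforts": joint torques, N m; "eef_pos": TCP position; "eef_rot": TCP orientation; "ft_force": force on the tool from outside, world axes, zero at the start; "wrist_torque": the same for the moment, N m; "finger_gap": finger opening in m; "finger_force": force on a finger pad.
Only numpy, scipy, OpenCV 4.12 (cv2) and the standard library are available. Lean on these libraries where they do the work, as an engineer would, in place of code of your own. Each camera call takes 0.05 s, during which the arm holds its last target. There are 200 camera calls.

## Working session

There is one attempt and no reset: what is moved stays moved. The work goes in short steps, Python scripts to look and compute and a shell command to move; the robot and the scene stay as the last step left them, time stands still between calls to the robot, and variables do not carry over. Pictures are saved under pics/ and viewed, at most 10 in all, crops included, and the job is handed in when it is done.

```bash
mkdir -p pics; cat > h.py <<'E'
import numpy as np, cv2
from bench import manip
from scipy.spatial.transform import Rotation as Ro
def ray(f,uv):
    d=f["R"].T@np.linalg.solve(f["mtx"],[uv[0],uv[1],1.]); c=-f["R"].T@f["t"]; return c,d
def onz(f,uv,z):
    c,d=ray(f,uv); return c+d*(z-c[2])/d[2]
def tri(obs):
    A=np.zeros((3,3));b=np.zeros(3)
    for f,uv in obs:
        c,d=ray(f,uv);d=d/np.linalg.norm(d);P=np.eye(3)-np.outer(d,d);A+=P;b+=P@c
    return np.linalg.solve(A,b)
def proj(f,X):
    p=f["mtx"]@(f["R"]@np.asarray(X)+f["t"]); return p[:2]/p[2]
def Rt():
    s=manip.read_state(); return Ro.from_quat(np.roll(s["eef_rot"],-1)).as_matrix(), np.array(s["eef_pos"])
E
python3 - <<'E'
from h import *
np.set_printoptions(precision=4,suppress=True)
F={}
for n in("side","top"):
    F[n]=manip.grab_frame(n); cv2.imwrite(f"pics/{n}0.png",F[n]["pixels"][:,:,::-1])
    for q,z in(("cap_center",.023),("hub_face",.058),("bare_tip",.096)):
        for r in manip.spot_point(q,n)[:3]: print(n,q,r["conf"],np.array(r["xy"]),onz(F[n],r["xy"],z))
print(manip.grip_depth,*Rt(),manip.read_state()["time"])
a=np.hstack([F["side"]["pixels"],F["top"]["pixels"]]); 
E
```

```text
side hub_face 0.95 [305.  147.2] [0.5918 0.1972 0.058 ]
side bare_tip 0.71 [239.  269.7] [ 0.5322 -0.24    0.096 ]
top cap_center 0.73 [232.4 215.9] [0.4547 0.0261 0.023 ]
top hub_face 0.66 [166.4 160.9] [0.587  0.1957 0.058 ]
top bare_tip 0.68 [340.4 184.2] [ 0.5323 -0.2352  0.096 ]
0.0187 [[ 0.9027  0.4303 -0.0001]
 [ 0.4303 -0.9027  0.0001]
 [-0.     -0.0001 -1.    ]] [ 0.2689 -0.5641  0.2312] 0.4
```

View pics/side0.png

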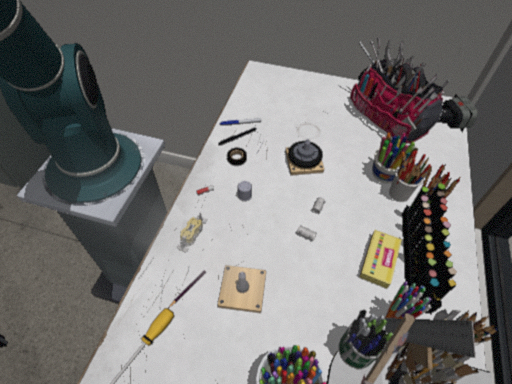

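View pics/top0.png

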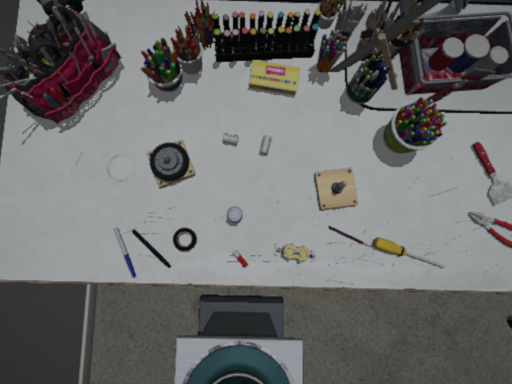

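The side view shows the cap at (245,190), the wheel at (305,153) and the bare axle at (242,282). The top view has them at (234,214), (170,161) and (337,188). The two lying silver cylinders, at (230,139) and (266,145) in the top view, are distractors. The network points agree with the pictures.

```bash
python3 -m handwheel '[{"xyz":[0.035,-0.0375,0],"turn":[0,0,0],"gripper":0},{"xyz":[0.035,-0.0375,0],"turn":[0,0,0],"gripper":0},{"xyz":[0.035,-0.0375,0],"turn":[0,0,0],"gripper":0},{"xyz":[0.035,-0.0375,0],"turn":[0,0,0],"gripper":0},{"xyz":[0.035,-0.0375,0],"turn":[0,0,0],"gripper":0},{"xyz":[0.035,-0.0375,0],"turn":[0,0,0],"gripper":0},{"xyz":[0.035,-0.0375,0],"turn":[0,0,0],"gripper":0},{"xyz":[0.035,-0.0375,0],"turn":[0,0,0],"gripper":0},{"xyz":[0.035,-0.0375,0],"turn":[0,0,0],"gripper":0},{"xyz":[0.035,-0.0375,0],"turn":[0,0,0],"gripper":0}]'
python3 - <<'E'
from h import *
np.set_printoptions(precision=4,suppress=True)
for n in("side","top"):
    f=manip.grab_frame(n)
    for r in manip.silhouettes("cap_center",n)[:2]:
        e=np.array(r["extent"]);c=[(e[0]+e[2])/2,(e[1]+e[3])/2]; print(n,r["conf"],e,onz(f,c,.023),onz(f,c,.046))
    for q,z in(("cap_center",.023),("hub_face",.058)):
        for r in manip.spot_point(q,n)[:1]: print(n,q,r["conf"],onz(f,r["xy"],z))
    print(proj(f,[.455,.026,.023]),proj(f,[.589,.1965,.096]))
R,p=Rt();print(p,R, R.T@(np.array([.455,.026,.1])-p))
E
```

```text
time: 1.65
eef_pos: [0.4238, -0.0735, 0.2316]
eef_rot: [0.0, 0.975, 0.22, 0.0]
ft_force: [-0.3, -0.6, -0.4]
finger_gap: 0.0854
finger_force: 0.0
side 0.5 [236.3 181.8 254.1 204. ] [0.4666 0.0135 0.023 ] [ 0.4719 -0.0029  0.046 ]
side cap_center 0.73 [0.587  0.2128 0.023 ]
side hub_face 0.63 [0.5834 0.1951 0.058 ]
[242.5494 188.4636] [305.5649 137.7692]
top 0.75 [227.9 206.6 244.8 223.3] [0.4574 0.016  0.023 ] [0.4556 0.0155 0.046 ]
top cap_center 0.53 [0.4548 0.0217 0.023 ]
top hub_face 0.6 [0.5972 0.1987 0.058 ]
[232.4245 215.7944] [162.9604 156.6385]
[ 0.4233 -0.076   0.2312] [[ 0.9034  0.4288 -0.0002]
 [ 0.4288 -0.9034 -0.0001]
 [-0.0002 -0.     -1.    ]] [ 0.0724 -0.0785  0.1312]
```

```bash
python3 - <<'E'
from h import *
# upscale x8 crops from the first pictures (30 px half window)
t=[]
for n,c in(("side",(245,190)),("top",(234,215)),("side",(305,150)),("top",(167,160))):
    im=cv2.imread(f"pics/{n}0.png"); t.append(cv2.resize(im[c[1]-22:c[1]+22,c[0]-22:c[0]+22],(352,264+0),interpolation=cv2.INTER_CUBIC))
cv2.imwrite("pics/crop.png",np.vstack([np.hstack(t[:2]),np.hstack(t[2:])]))
E
```

```text
(no output)
```

View pics/crop.png

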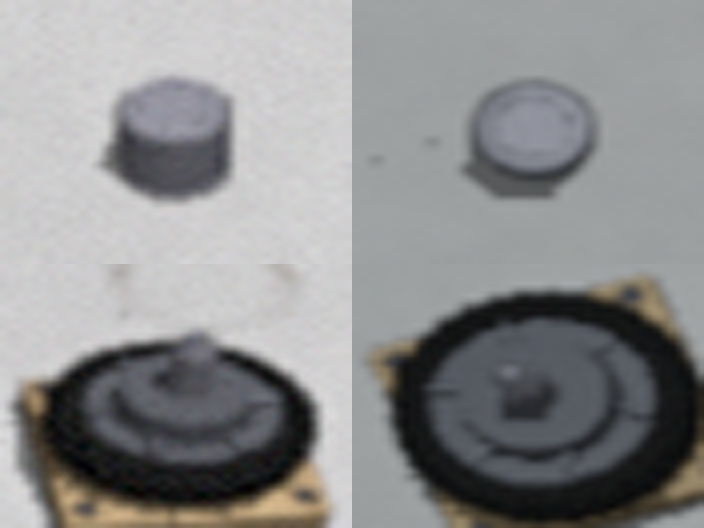

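The crops show the cap's top face centred at side (244.8,186.3) and top (234.5,214.2). The wheel axle's tip is at side (308,140.3) and top (164.7,155.8).

```bash
python3 - <<'E'
from h import *
np.set_printoptions(precision=4,suppress=True)
s=manip.grab_frame("side");t=manip.grab_frame("top")
a,b=(244.3,185.8),(234,213.7)
print("cap",onz(s,a,.046),onz(s,(244.3,190.3),.023),onz(t,b,.046),tri([(s,a),(t,b)]))
a,b=(307.5,139.8),(164.2,155.3)
print("tip",onz(s,a,.094),onz(t,b,.094),tri([(s,a),(t,b)]),"tyre",onz(t,(169,161.2),.046))
R,p=Rt();print(p,R.T@(np.array([.456,.019,.1])-p))
E
```

```text
cap [0.4625 0.0193 0.046 ] [0.4615 0.0213 0.023 ] [0.4586 0.0215 0.046 ] [0.4602 0.0221 0.0413]
tip [0.5957 0.1922 0.094 ] [0.5929 0.1941 0.094 ] [0.5946 0.1953 0.0904] tyre [0.589  0.1915 0.046 ]
[ 0.4234 -0.0757  0.2313] [ 0.0701 -0.0716  0.1313]
```

```bash
python3 -m handwheel '[{"xyz":[0.037,-0.0355,0],"turn":[0,0,0],"gripper":0},{"xyz":[0.037,-0.0355,0],"turn":[0,0,0],"gripper":0},{"xyz":[0,0,0.045],"turn":[0,0,0],"gripper":0},{"xyz":[0,0,0.045],"turn":[0,0,0],"gripper":0},{"xyz":[0,0,0.04],"turn":[0,0,0],"gripper":0},{"xyz":[0,0,0],"turn":[0,0,0],"gripper":0},{"xyz":[0,0,0],"turn":[0,0,0],"gripper":0}]'
```

```text
time: 3.02
eef_pos: [0.4604, 0.0208, 0.1026]
eef_rot: [0.0, 0.975, 0.22, 0.001]
ft_force: [1.2, 0.3, -0.3]
finger_gap: 0.0852
finger_force: 0.0
```

```bash
python3 -m handwheel '[{"xyz":[0,0,0.03],"turn":[0,0,0],"gripper":0},{"xyz":[0,0,0.03],"turn":[0,0,0],"gripper":0},{"xyz":[0,0,0.02],"turn":[0,0,0],"gripper":0},{"xyz":[0,0,0.0095],"turn":[0,0,0],"gripper":0},{"xyz":[0,0,0],"turn":[0,0,0],"gripper":0.3},{"xyz":[0,0,0],"turn":[0,0,0],"gripper":0.6},{"xyz":[0,0,0],"turn":[0,0,0],"gripper":1},{"xyz":[0,0,0],"turn":[0,0,0],"gripper":1},{"xyz":[0,0,0],"turn":[0,0,0],"gripper":1},{"xyz":[0,0,0],"turn":[0,0,0],"gripper":1}]'
python3 - <<'E'
from h import *
t=[]
for n in("side","top"):
    f=manip.grab_frame(n);u,v=proj(f,[.46,.02,.05]).astype(int)
    t.append(cv2.resize(f["pixels"][v-45:v+45,u-45:u+45,::-1],(400,400)))
cv2.imwrite("pics/grasp.png",np.hstack(t)); print(manip.read_state()["finger_gap"],Rt())
E
```

```text
time: 4.28
eef_pos: [0.4604, 0.0208, 0.0129]
eef_rot: [0.0, 0.975, 0.22, 0.001]
ft_force: [-3.9, -0.7, 16.5]
finger_gap: 0.0391
finger_force: 58.2
0.03937989049567507 (array([[ 9.02856479e-01,  4.29939324e-01,  1.53478624e-03],
       [ 4.29940250e-01, -9.02857286e-01, -3.18868307e-04],
       [ 1.24859892e-03,  9.47758698e-04, -9.99998771e-01]]), array([0.46043335, 0.02076781, 0.01293009]))
```

View pics/grasp.png

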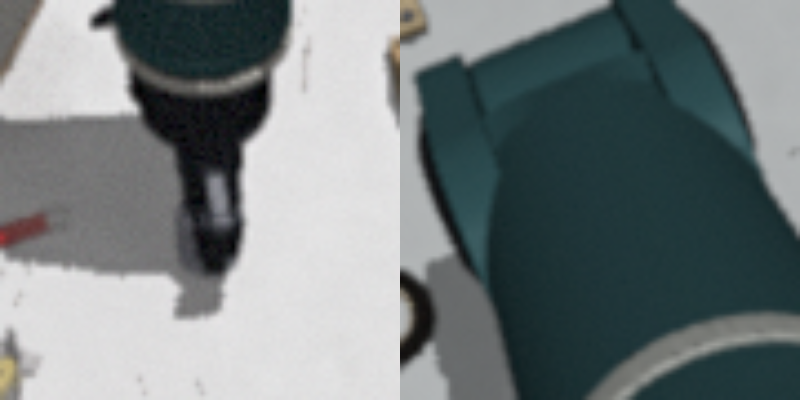

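Gripped (39 mm gap, 58 N); the side crop shows the fingers round the cap at (210,230). Now lift it and carry it over the wheel axle.

```bash
python3 -m handwheel '[{"xyz":[0,0,-0.03],"turn":[0,0,0],"gripper":1},{"xyz":[0,0,-0.045],"turn":[0,0,0],"gripper":1},{"xyz":[0,0,-0.045],"turn":[0,0,0],"gripper":1},{"xyz":[0.039,-0.0198,0],"turn":[0,0,0],"gripper":1},{"xyz":[0.039,-0.0198,0],"turn":[0,0,0],"gripper":1},{"xyz":[0.039,-0.0198,0],"turn":[0,0,0],"gripper":1},{"xyz":[0.039,-0.0198,0],"turn":[0,0,0],"gripper":1},{"xyz":[0.039,-0.0198,0],"turn":[0,0,0],"gripper":1},{"xyz":[0,0,0],"turn":[0,0,0],"gripper":1},{"xyz":[0,0,0],"turn":[0,0,0],"gripper":1}]'
python3 - <<'E'
from h import *
np.set_printoptions(precision=4,suppress=True)
f=manip.grab_frame("side");u,v=proj(f,[.594,.194,.1]).astype(int);print(u,v)
R,p=Rt()
print(p,R.T@(np.array([.594,.194,.1])-p), "exp cap mouth/centre/tip",proj(f,p+[0,0,-.012]),proj(f,p+[0,0,.011]),proj(f,[.594,.194,.096]))
cv2.imwrite("pics/over.png",cv2.resize(f["pixels"][v-37:v+38,u-50:u+50,::-1],(800,600),interpolation=cv2.INTER_CUBIC))
E
```

```text
time: 5.62
eef_pos: [0.5928, 0.1937, 0.1318]
eef_rot: [0.0, 0.975, 0.221, -0.0]
ft_force: [0.2, -0.4, -1.5]
finger_gap: 0.0392
finger_force: 61.0
307 137
[0.5929 0.1933 0.132 ] [ 0.0013 -0.0002  0.032 ] exp cap mouth/centre/tip [307.7505 132.6289] [308.8054 126.4464] [307.1262 138.7402]
```

View pics/over.png

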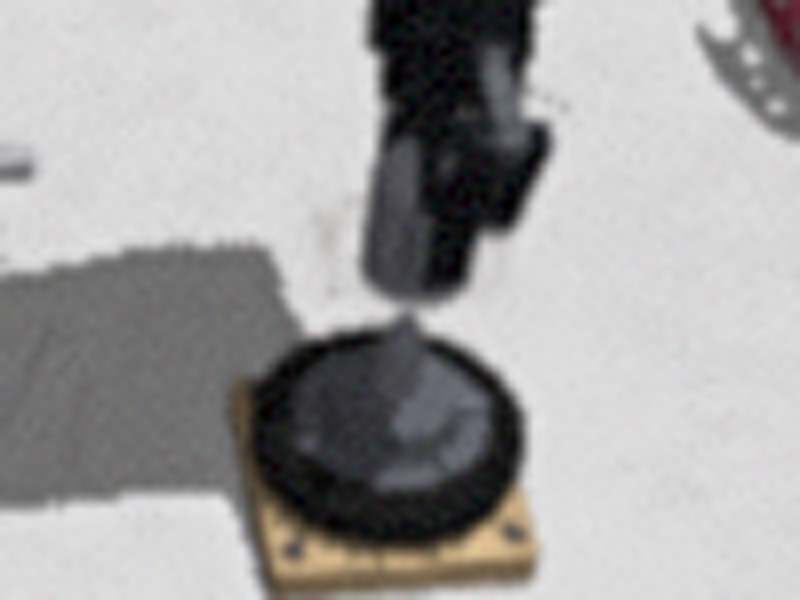

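The crop shows the cap's mouth centred at about (415,275), just above the axle tip at (405,315). Lateral error is a few mm, well inside the funnel, so lower it.

```bash
python3 -m handwheel '[{"xyz":[0.001,0,0.015],"turn":[0,0,0],"gripper":1},{"xyz":[0,0,0.015],"turn":[0,0,0],"gripper":1},{"xyz":[0,0,0.01],"turn":[0,0,0],"gripper":1},{"xyz":[0,0,0.005],"turn":[0,0,0],"gripper":1},{"xyz":[0,0,0],"turn":[0,0,0],"gripper":1}]'
```

```text
time: 6.3
eef_pos: [0.5934, 0.1946, 0.0862]
eef_rot: [-0.0, 0.975, 0.221, -0.001]
ft_force: [-4.2, 0.1, -2.3]
finger_gap: 0.0393
finger_force: 60.9
```

```bash
python3 -m handwheel '[{"xyz":[0,0,0.003],"turn":[0,0,0],"gripper":1},{"xyz":[0,0,0.003],"turn":[0,0,0],"gripper":1},{"xyz":[0,0,0.003],"turn":[0,0,0],"gripper":1},{"xyz":[0,0,0],"turn":[0,0,0],"gripper":1}]'
```

```text
time: 6.8
eef_pos: [0.5938, 0.1948, 0.0781]
eef_rot: [-0.0, 0.975, 0.221, -0.0]
ft_force: [-5.9, -0.3, 1.4]
finger_gap: 0.0388
finger_force: 61.2
```

```bash
python3 -m handwheel '[{"xyz":[0,0,0.003],"turn":[0,0,0],"gripper":1},{"xyz":[0,0,0.003],"turn":[0,0,0],"gripper":1},{"xyz":[0,0,0],"turn":[0,0,0],"gripper":1}]'; python3 -m handwheel '[{"xyz":[0,0,0.002],"turn":[0,0,0],"gripper":1},{"xyz":[0,0,0],"turn":[0,0,0],"gripper":1}]'
```

```text
time: 7.18
eef_pos: [0.5939, 0.1949, 0.0723]
eef_rot: [-0.0, 0.975, 0.221, 0.0]
ft_force: [-6.3, -0.6, 5.1]
finger_gap: 0.0387
finger_force: 61.8
time: 7.42
eef_pos: [0.5939, 0.1948, 0.071]
eef_rot: [0.0, 0.975, 0.221, 0.0]
ft_force: [-11.0, -2.7, 18.0]
finger_gap: 0.039
finger_force: 63.1
```

```bash
python3 -m handwheel '[{"xyz":[0,0,0.0015],"turn":[0,0,0],"gripper":1},{"xyz":[0,0,0],"turn":[0,0,0],"gripper":1}]'
python3 - <<'E'
from h import *
f=manip.grab_frame("side");u,v=proj(f,[.594,.194,.07]).astype(int)
cv2.imwrite("pics/home.png",cv2.resize(f["pixels"][v-30:v+30,u-40:u+40,::-1],(800,600),interpolation=cv2.INTER_CUBIC))
E
```

```text
time: 7.68
eef_pos: [0.594, 0.1949, 0.0709]
eef_rot: [0.0, 0.975, 0.221, 0.0]
ft_force: [-20.7, -5.7, 41.7]
finger_gap: 0.0389
finger_force: 65.5
```

View pics/home.png

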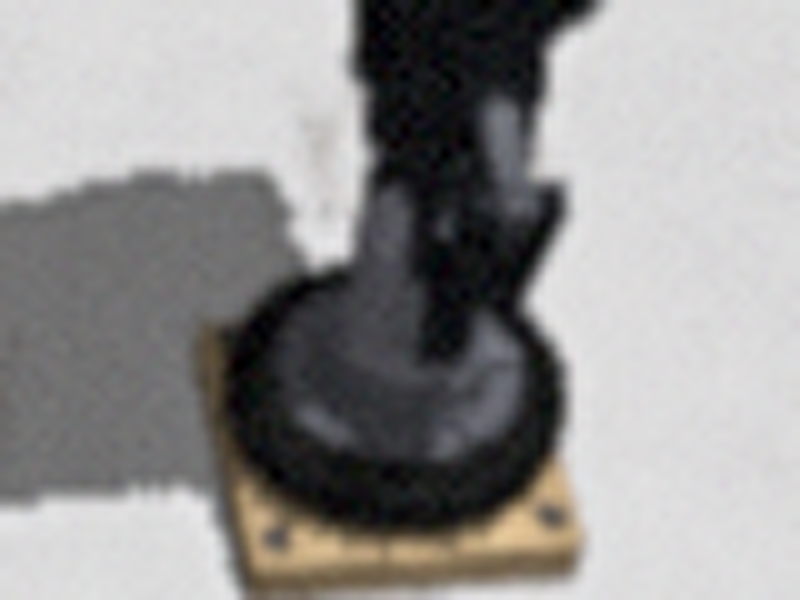

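A hard stop at 42 N at the expected height (TCP 0.071), and the crop shows the cap seated on the hub at about (400,370). Release and rise.

```bash
python3 -m handwheel '[{"xyz":[0,0,-0.0015],"turn":[0,0,0],"gripper":1},{"xyz":[0,0,0],"turn":[0,0,0],"gripper":0},{"xyz":[0,0,0],"turn":[0,0,0],"gripper":0},{"xyz":[0,0,0],"turn":[0,0,0],"gripper":0},{"xyz":[0,0,0],"turn":[0,0,0],"gripper":0},{"xyz":[0,0,0],"turn":[0,0,0],"gripper":0},{"xyz":[0,0,-0.02],"turn":[0,0,0],"gripper":0},{"xyz":[0,0,-0.04],"turn":[0,0,0],"gripper":0},{"xyz":[0,0,-0.04],"turn":[0,0,0],"gripper":0},{"xyz":[0,0,-0.04],"turn":[0,0,0],"gripper":0}]'
python3 -m handwheel '[{"xyz":[-0.045,0,0],"turn":[0,0,0],"gripper":0},{"xyz":[-0.045,0,0],"turn":[0,0,0],"gripper":0},{"xyz":[-0.045,0,0],"turn":[0,0,0],"gripper":0},{"xyz":[-0.045,0,0],"turn":[0,0,0],"gripper":0},{"xyz":[0,0,0],"turn":[0,0,0],"gripper":0},{"xyz":[0,0,0],"turn":[0,0,0],"gripper":0}]'
python3 - <<'E'
from h import *
t=[]
for n in("side","top"):
    f=manip.grab_frame(n);u,v=proj(f,[.594,.194,.07]).astype(int)
    t.append(cv2.resize(f["pixels"][v-30:v+30,u-30:u+30,::-1],(400,400),interpolation=cv2.INTER_CUBIC))
    print((proj(f,[.594,.194,.104])-[u-30,v-30]+.5)*400/60,(proj(f,[.594,.194,.058])-[u-30,v-30]+.5)*400/60)
cv2.imwrite("pics/done.png",np.hstack(t))
E
```

```text
time: 8.98
eef_pos: [0.594, 0.1947, 0.2127]
eef_rot: [-0.0, 0.975, 0.221, 0.001]
ft_force: [0.5, 0.3, 0.2]
finger_gap: 0.0855
finger_force: 0.0
time: 9.72
eef_pos: [0.4322, 0.1174, 0.2109]
eef_rot: [0.0, 0.975, 0.221, 0.001]
ft_force: [-0.4, 0.5, -0.2]
finger_gap: 0.085
finger_force: 0.0
[213.18750976 147.9530555 ] [200.08038677 224.20197582]
[186.14417852 182.49305552] [211.39606017 211.32751789]
```

View pics/done.png

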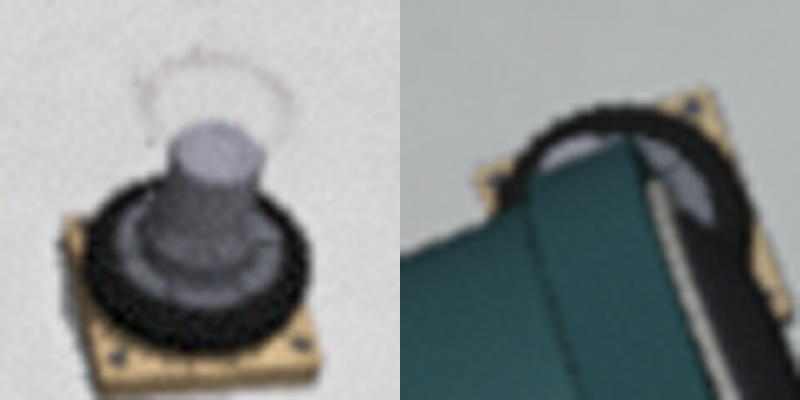

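The side crop shows the cap upright on the hub. Its top is at (216,153), against (213,148) predicted for fully home, and the gripper is clear.

```bash
python3 -c "from bench import manip; print(manip.sign_off())"
```

```text
the job is handed in; nothing more can be done
None
```

The cap is pressed home on the wheel's axle and released, with the arm clear; I handed the job in at about 10 s of the 45 s, and the hand-in did not report a verdict.

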